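Pack up the cribbage box

ROBOT

A 6-joint arm with a two-finger parallel gripper is mounted at the origin on the work surface. World frame = base frame: x ahead of the robot, y to its left, z up, the work surface at z = 0. Lengths are in m, angles in rad, forces in N, time in s.
With the tool pointing down it reaches from about 0.35 to 0.975 m from the base axis. Payload 4.9 kg.
Tool frame: the origin (TCP) lies at the very end of the fingers, on their centre line; the grasp point (between the pads) lies ctrl.hold_point_z behind it (ctrl.hold_point_z is the distance from the TCP to the grasp point, in m); z points along the fingers, y is the line along which they close (so a half turn about z gives the same grasp; the last joint's range is limited). The gripper opens to 85 mm and grips with 20 to 120 N. Pads are 22 mm wide; open, the fingers measure 114 mm over their backs; the gripper's body (76 mm by 85 mm) begins 54 mm behind the grasp point. The pads swing forward as they close: fully open they stand 13 mm farther back than shut.
Start: joints at [1.194, 0.053, 1.613, -0, 1.476, -0.119], TCP at [0.159, 0.604, 0.231] pointing down, gripper open.
Joint ranges: [-3.01, 3.01], [-1.01, 2.22], [0.06, 2.58], [-1.02, 4.17], [0.09, 2.62], [-3.14, 3.14]. Speed limits (rad/s): [2.57, 2.57, 3.14, 3.14, 3.14, 3.14].

INTERFACE

Orientations are given as a rotation vector (axis times angle).
In Python, from station import ctrl gives the robot as it stands. The module is installed in compiled form; this text tells all that it offers.
- The arm moves only by the tool jog_arm, never from a script. Its argument "deltas" is a list of rows, each a list of 3 entries, a list of its own where there are three numbers: the closure, from -1 (fully open) to 1 (shut), then the shift along the world's x, y, z scaled (see below), then the turn, a rotation vector about the world's x, y, z scaled (see below). A call has 1 to 12 rows; each row is the pose to reach, as a shift and turn from the pose commanded when the call began, turning the shorter way round; what a row does not reach only later rows make up. The controller multiplies each number of a shift by 0.4 m and each number of a turn by 180 degrees. A row lasts 1/12 s, in which the tool goes at most 41.7 mm and 7.16 degrees, less where a joint would pass 70% of its speed; a pose out of reach is approached as far as the arm can. A call with a number of a shift or a turn outside -1 to 1 is refused whole. A call with a gripper value outside its range is refused whole. The fingers move at their own pace and stop on an object; "squeeze" is the grip in N (left out, the last holds). Time passes only in rows, so rows that repeat a pose let the fingers close. It gives the time, the measured TCP pose, the force, the opening and the grip force at its end, in the units of the state.
- ctrl.get_obs(): the state, without advancing time (a new reading comes with each control period).
- ctrl.get_image(name): name is "scene" or "top" or "wrist"; returns the picture (480x640x3 uint8, red, green, blue); there is no depth.
- ctrl.get_calibration(name): a dict with "K" (3x3 intrinsics, pixels), "dist_coeffs" ([k1, k2, p1, p2, k3] as OpenCV has them; the pictures are not rectified), "extrinsics" (4x4, takes a point from world to camera coordinates). Camera axes: x right, y down, z forward; pixel columns grow to the right and rows downward; lengths in m; the calibration is good to about 2 mm. A picture is of the moment at which its call begins: read the wrist's pose just before it. get_calibration takes no time and is no camera call; for the wrist camera it gives the pose at the moment of the call.
- ctrl.finish_job(): hands the job in; it is judged then, once.
The state is a dict: "t": time; "q": joint angles; "dq": joint speeds; "effort": joint torques, N m; "tool_pos": TCP position; "tool_rot": TCP orientation; "contact_force": force on the tool from outside, world axes, zero at the start; "wrist_torque": the same for the moment, N m; "opening": finger opening in m; "grip_force": force on a finger pad.
Only numpy, scipy, OpenCV 4.12 (cv2) and the standard library are available. Lean on these libraries where they do the work, as an engineer would, in place of code of your own. Each camera call takes 0.05 s, during which the arm holds its last target. There are 200 camera calls.

TASK

Pack the game away in the cribbage box: lay the tile rack and the steel peg tin side by side on the floor of its open drawer and push the drawer fully home, and close the card well on top with the cribbage board, laid flat and squarely over the rim with its edges flush. Lower things in rather than dropping them, and leave everything else on the shelf where it stands.

Things in the scene. Friction and masses are not known exactly. Their poses are not given: they have to be found in the camera images.
- cribbox: Fixed dark wooden cribbage box, 175 deep (x) x 240 wide (y) x 72 high. Origin: centre of its underside; z up; its drawer opens to its own -x (front face at x = -87.5 mm), the opening clear from 13 to 64 mm above the table. On its flat top stands a card well, a rim 64 (x) x 200 (y) x 12 mm high (top 84 mm above the table), centred 30 mm to +x of the origin.
- well_top (a point): Centre of the card well's rim, at the height of the rim's top (84 mm); axes as the box. The well is 64 mm along x and 200 mm along y, walls 8 mm; cards lie inside, below the rim.
- drawer (a joint): How far the drawer stands open, m: 0 fully home, grows as it comes out towards the box's -x; 0.145 at the stop. It starts 0.115 to 0.135 open and slides easily (about 2 N).
- drawer_floor (a point): Centre of the drawer's inner floor, on its surface (13 mm above the table), moving with the drawer; axes as the box. Inside: 150 mm (x, +-75) by 200 mm (y, +-100). Side and back walls 6 mm thick, 32 mm above the floor; front panel 12 mm thick, 49 mm above the floor. Only the front (-x) part, as long as the drawer is open, is uncovered; the rest is under the box top.
- drawer_front (a point): Centre of the outer face of the drawer front panel, 35 mm above the table, moving with the drawer; axes as the box. The panel is 238 mm wide, 8 to 62 mm above the table, with a finger notch 52 mm wide in the middle of its top edge, down to 46 mm above the table. No handle; pushed from its -x side.
- rack: Grey plastic tile rack, 175 (x) x 30 (y) x 36 mm (z), two slots along it; three ribs along x, 28, 32 and 36 mm high from its -y side to its +y side; the outer faces are flat and upright. Origin: centre of its underside, z up.
- tin: Plain steel peg tin, a closed box 64 (x) x 36 (y) x 34 mm (z) with rounded edges. Origin: centre of its underside, z up.
- board: Light wooden cribbage board, flat slab 200 (x) x 64 (y) x 16 mm (z) with rows of small holes. It is the loose lid of the card well. Origin: centre of its underside, z up.
- bell: Bystander: stainless steel desk bell, dome 64 mm across, 53 mm high with its lever. Origin: centre of its underside.
- die: Bystander: large glass die, 38 mm cube. Origin: centre of its underside.
- coaster: Bystander: white coaster, disc 96 mm across, 5 mm thick, the mug stands on it. Origin: centre of its underside.
- mug: Bystander: white mug, 76 mm across, 88 mm high, handle on its +y side. Origin: centre of its underside.
- pegstand: Bystander: wooden stand 36 (x) x 120 (y) x 22 mm with four metal pegs upright in it, 72 mm high in all. Origin: centre of its underside.
- jar: Bystander: glass jar 70 mm across, 100 mm high. Origin: centre of its underside.
Mind the look-alikes: they are no part of the job. Leave any blue or purple look-alike of the tin alone. Of the things shaped like the rack, the grey one is meant.

How it is judged:
By the outcome, as a careful person would: the job done as asked, in the order asked, and still so for the second after the job is handed in, with the robot touching nothing.
It also fails if it takes over 72 s, if anything falls off the work surface, if the arm or the gripper's body presses on something with over 40 N, if the wrist force passes 120 N, or if a joint passes its speed limit or range.

## Working session

There is one attempt and no reset: what is moved stays moved. The work goes in short steps, Python scripts to look and compute and a tool call to move; the robot and the scene stay as the last step left them, time stands still between calls to the robot, and variables do not carry over. Pictures are saved under pics/ and viewed, at most 10 in all, crops included, and the job is handed in when it is done.

Besides the shell and the picture viewer there is one more tool, called after "Emit:" in YAML: its name, and indented under it one key for each argument. jog_arm: Moves the arm, as the interface text tells. Its arguments: {"type":"object","properties":{"deltas":{"type":"array","items":{"type":"array"}},"squeeze":{"type":"number"}},"required":["deltas"]}

```bash
mkdir -p pics; cat > h.py <<'E'
import numpy as np, cv2
from station import ctrl
def cal(n):
    c=ctrl.get_calibration(n); return np.array(c["K"],float),np.array(c["dist_coeffs"],float),np.array(c["extrinsics"],float)
def ray(c,uv,z):
    K,d,E=c
    p=cv2.undistortPoints(np.array(uv,float).reshape(-1,1,2),K,d).reshape(-1,2)
    R,t=E[:3,:3],E[:3,3]; o=-R.T@t
    D=np.c_[p,np.ones(len(p))]@R
    return o+D*((z-o[2])/D[:,2])[:,None]
def proj(c,P):
    K,d,E=c
    return cv2.projectPoints(np.array(P,float).reshape(-1,1,3),cv2.Rodrigues(E[:3,:3])[0],E[:3,3],K,d)[0].reshape(-1,2)
def shot(n,f):
    c=cal(n); im=np.array(ctrl.get_image(n)); cv2.imwrite('pics/'+f,im[...,::-1]); return im,c
E
python3 - <<'E'
from h import *
for n in("top","scene"):
    im,c=shot(n,n+'0.png'); R=c[2][:3,:3]; print(n,-R.T@c[2][:3,3],R[2])
o=ctrl.get_obs(); print(o["tool_pos"],o["tool_rot"],o["opening"],ctrl.hold_point_z,o["t"])
E
```

```text
top [0.46458075 0.00418642 1.46705824] [ 0.07451365 -0.00166253 -0.99721861]
scene [1.27041358 0.237035   0.68106367] [-0.73661591 -0.23064042 -0.63576883]
[0.15912957 0.60381346 0.23017578] [-4.03800834e-01 -3.11507708e+00  2.87209110e-03] 0.08563992581377003 0.0187 0.1
```

View pics/top0.png

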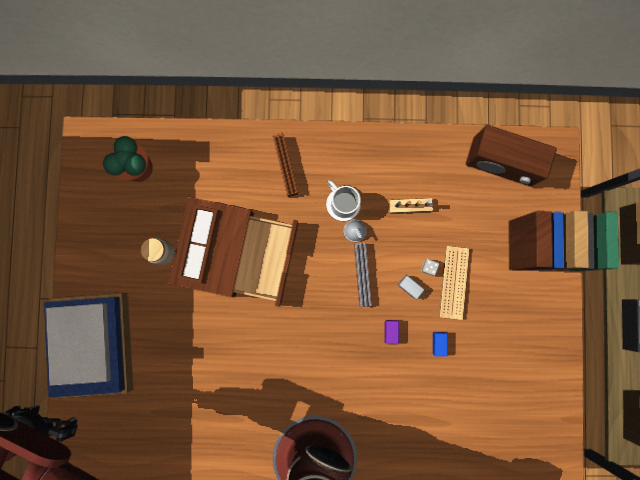

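View pics/scene0.png

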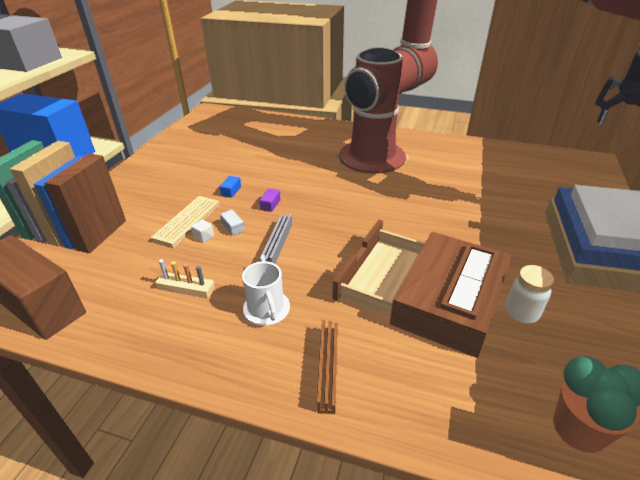

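Top view: grey rack at (363,275) with the bell at (356,231) close to its end. The tin is at (412,287), the glass die at (431,267) and the board at (455,283). The box is at (235,250) with its drawer opening to the right. Look-alikes: the purple (392,332) and blue (440,344) tins, and the brown rack (287,165). The grey rack and plain steel tin are the ones meant. I'll measure these and enlarge a crop to confirm.

```bash
python3 - <<'E'
from h import *
im=cv2.imread('pics/top0.png'); c=cal("top"); cs=cal("scene")
hsv=cv2.cvtColor(im,cv2.COLOR_BGR2HSV)
S,V=hsv[...,1].astype(int),hsv[...,2].astype(int)
def comps(m,roi,z,name,amin=60):
    mm=np.zeros(m.shape,np.uint8);x0,y0,x1,y1=roi;mm[y0:y1,x0:x1]=m[y0:y1,x0:x1]
    for k in cv2.findContours(mm,cv2.RETR_EXTERNAL,cv2.CHAIN_APPROX_NONE)[0]:
        if cv2.contourArea(k)<amin: continue
        w=ray(c,k.reshape(-1,2),z)[:,:2].astype(np.float32)
        (cx,cy),(a,b),t=cv2.minAreaRect(w)
        u=k.reshape(-1,2).mean(0).round()
        print(name,u,'ctr %.4f %.4f size %.4f %.4f ang %.1f'%(cx,cy,a,b,t))
g=(S<70).astype(np.uint8)
comps(g,(340,195,450,312),.034,'grey')
bo=((hsv[...,0]>12)&(V>170)&(S<150)).astype(np.uint8)
comps(bo,(436,240,480,325),.016,'board')
comps(bo,(236,210,305,310),.013,'drawerfloor')
wh=((S<50)&(V>180)).astype(np.uint8); comps(wh,(170,190,230,300),.075,'cards')
a=cv2.resize(im[190:330,340:480],(560,560),interpolation=cv2.INTER_CUBIC)
b=cv2.resize(im[185:315,165:305],None,fx=4,fy=4,interpolation=cv2.INTER_CUBIC)
cv2.imwrite('pics/cropA.png',a);cv2.imwrite('pics/cropB.png',b)
E
```

```text
grey [411. 287.] ctr 0.4765 -0.2555 size 0.0658 0.0379 ang 52.3
grey [430. 267.] ctr 0.5325 -0.3069 size 0.0421 0.0376 ang 72.6
grey [363. 275.] ctr 0.5082 -0.1222 size 0.1732 0.0314 ang 5.7
grey [351. 217.] ctr 0.6647 -0.0895 size 0.1344 0.0649 ang 10.4
board [454. 283.] ctr 0.4912 -0.3780 size 0.0673 0.2002 ang 84.6
drawerfloor [274. 251.] ctr 0.5524 0.1370 size 0.0912 0.2065 ang 80.8
cards [194. 261.] ctr 0.5344 0.3323 size 0.0415 0.0872 ang 79.1
cards [202. 227.] ctr 0.6271 0.3149 size 0.0414 0.0876 ang 79.2
```

View pics/cropA.png

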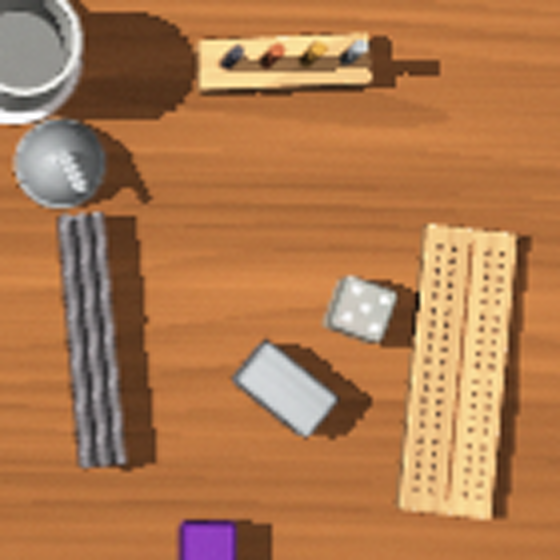

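View pics/cropB.png

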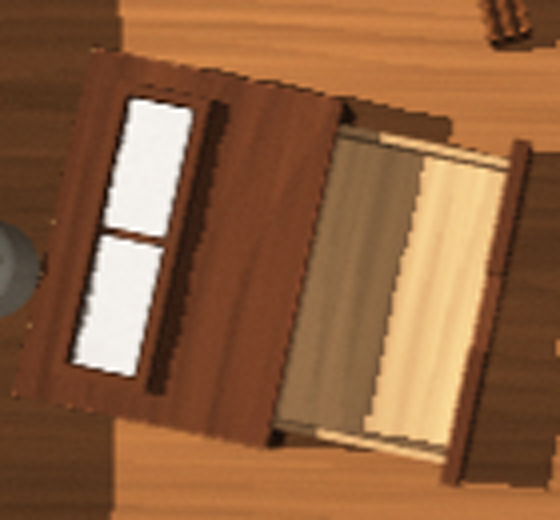

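Crop A confirms the grey three-ribbed rack at (95,340), the plain steel tin at (285,388), and the die with pips at (362,308). Crop B shows the well, and the drawer open to the right. I'll move over the box for a close wrist view on the way.

Emit:
jog_arm:
  deltas:
    - [-1, [0.9, -0.95, 0.3], [0, 0, 0.022]]
    - [-1, [0.9, -0.95, 0.3], [0, 0, 0.022]]
    - [-1, [0.9, -0.95, 0.3], [0, 0, 0.022]]
    - [-1, [0.9, -0.95, 0.3], [0, 0, 0.022]]
    - [-1, [0.9, -0.95, 0.3], [0, 0, 0.022]]
    - [-1, [0.9, -0.95, 0.3], [0, 0, 0.022]]
    - [-1, [0.9, -0.95, 0.3], [0, 0, 0.022]]
    - [-1, [0.9, -0.95, 0.3], [0, 0, 0.022]]
    - [-1, [0.9, -0.95, 0.3], [0, 0, 0.022]]
    - [-1, [0.9, -0.95, 0.3], [0, 0, 0.022]]
    - [-1, [0.9, -0.95, 0.3], [0, 0, 0.022]]
    - [-1, [0.9, -0.95, 0.3], [0, 0, 0.022]]

```text
t: 1.1
tool_pos: [0.4953, 0.2487, 0.343]
tool_rot: [-0.296, -3.127, 0.0]
contact_force: [0.7, 0.6, 0.4]
opening: 0.0855
grip_force: 0.0
```

```bash
python3 - <<'E'
from h import *
im,c=shot("wrist","w1.png"); R=c[2][:3,:3]; print(-R.T@c[2][:3,3],R[2])
o=ctrl.get_obs(); print(o["tool_pos"],o["tool_rot"],o["t"])
np.savez('w1.npz',K=c[0],d=c[1],E=c[2])
E
```

```text
[0.42264817 0.26232402 0.4865566 ] [ 0.28741777 -0.05493411 -0.95622867]
[0.50014692 0.24384698 0.34480058] [ 0.30618003  3.12103271 -0.00510532] 1.15
```

View pics/w1.png

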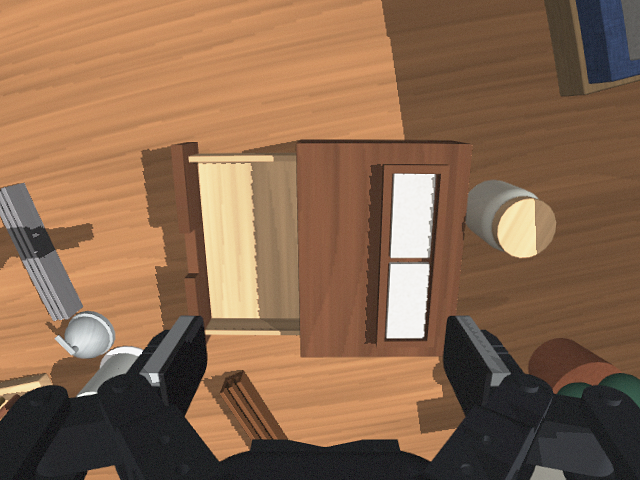

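The wrist view shows the whole box. The well rim's outer corners are near (384,165), (449,165), (437,344) and (378,342). The box top's front edge is at (299,142)-(301,356), and the drawer front panel spans columns 173-208. I'll refine the edges and measure.

```bash
cat > edges.py <<'E'
from h import *
def edge(g,a,b,w=5,n=40):
    a,b=np.array(a,float),np.array(b,float); t=b-a; L=np.hypot(*t); t/=L; nrm=np.array([-t[1],t[0]])
    s=np.linspace(.1*L,.9*L,n); o=np.arange(-w,w+.01,.25)
    P=a+s[:,None,None]*t+o[None,:,None]*nrm
    v=cv2.remap(cv2.GaussianBlur(g,(0,0),.8),P[...,0].astype(np.float32),P[...,1].astype(np.float32),cv2.INTER_LINEAR)
    d=np.abs(np.gradient(v,axis=1)); i=d[:,2:-2].argmax(1)+2
    pts=P[np.arange(n),i]; off=o[i]; k=np.abs(off-np.median(off))<1.5
    return pts[k],k.sum()
E
python3 - <<'E'
from edges import *
z=np.load('w1.npz'); c=(z['K'],z['d'],z['E'])
im=cv2.imread('pics/w1.png'); g=cv2.cvtColor(im,cv2.COLOR_BGR2GRAY).astype(np.float32)
E={'boxfront':((299,142),(301,356),.072),'boxback':((471,146),(443,356),.072),'boxtop':((299,142),(471,143),.072),'boxbot':((301,356),(443,356),.072),
'rimL':((384,165),(378,342),.084),'rimR':((449,165),(437,344),.084),'rimT':((384,165),(449,165),.084),'rimB':((378,343),(437,344),.084),
'panelIn':((197,146),(208,328),.062),'panelOut':((173,146),(190,340),.062)}
yaw=np.deg2rad(79.15)
for k,(a,b,h) in E.items():
    p,n=edge(g,a,b); w=ray(c,p,h)[:,:2]; m=w.mean(0); d=np.linalg.svd(w-m)[2][0]
    print(k,n,'ang %.2f'%(np.degrees(np.arctan2(d[1],d[0]))%180),'mean',m.round(4),'bx %.4f by %.4f'%(m@[np.cos(yaw),np.sin(yaw)],m@[-np.sin(yaw),np.cos(yaw)]))
# cards from wrist and top (two views)
hsv=cv2.cvtColor(im,cv2.COLOR_BGR2HSV); m=((hsv[...,1]<40)&(hsv[...,2]>170)).astype(np.uint8); mm=m*0; mm[165:350,380:442]=m[165:350,380:442]
ys,xs=np.nonzero(mm); q=np.c_[xs,ys].astype(np.float32)
w=ray(c,q,.080)[:,:2].astype(np.float32); print(cv2.minAreaRect(w))
E
```

```text
boxfront 37 ang 169.20 mean [0.5422 0.21  ] bx 0.3083 by -0.4930
boxback 17 ang 166.61 mean [0.5986 0.3722] bx 0.4783 by -0.5178
boxtop 28 ang 79.36 mean [0.4497 0.2982] bx 0.3775 by -0.3855
boxbot 40 ang 79.06 mean [0.691  0.2668] bx 0.3921 by -0.6285
rimL 40 ang 169.27 mean [0.5659 0.2932] bx 0.3945 by -0.5006
rimR 33 ang 169.36 mean [0.5744 0.3568] bx 0.4585 by -0.4970
rimT 35 ang 79.62 mean [0.4803 0.3423] bx 0.4266 by -0.4073
rimB 30 ang 75.59 mean [0.6686 0.3059] bx 0.4263 by -0.5990
panelIn 25 ang 169.21 mean [0.5204 0.1109] bx 0.2069 by -0.4902
panelOut 12 ang 168.66 mean [0.5659 0.075 ] bx 0.1802 by -0.5417
((0.5795575380325317, 0.3232576847076416), (0.042170796543359756, 0.18080326914787292), 79.33073425292969)
```

Emit:
jog_arm:
  deltas:
    - [-1, [0.02, -0.915, -0.46], [0, 0, 0.094]]
    - [-1, [0.02, -0.915, -0.46], [0, 0, 0.094]]
    - [-1, [0.02, -0.915, -0.46], [0, 0, 0.094]]
    - [-1, [0.02, -0.915, -0.46], [0, 0, 0.094]]
    - [-1, [0.02, -0.915, -0.46], [0, 0, 0.094]]
    - [-1, [0.02, -0.915, -0.46], [0, 0, 0.094]]
    - [-1, [0.02, -0.915, -0.46], [0, 0, 0.094]]
    - [-1, [0.02, -0.915, -0.46], [0, 0, 0.094]]
    - [-1, [0.02, -0.915, -0.46], [0, 0, 0.094]]
    - [-1, [0.02, -0.915, -0.46], [0, 0, 0.094]]
    - [-0.3, [0.02, -0.915, -0.46], [0, 0, 0.094]]
    - [-0.3, [0.02, -0.915, -0.46], [0, 0, 0.094]]

```text
t: 2.15
tool_pos: [0.5012, -0.1163, 0.157]
tool_rot: [0.162, -3.134, -0.003]
contact_force: [0.1, 0.7, 0.8]
opening: 0.0637
grip_force: 0.0
```

```bash
cat > st.py <<'E'
from h import *
from scipy.spatial.transform import Rotation as R
o=ctrl.get_obs(); m=R.from_rotvec(o["tool_rot"]).as_matrix(); y=m[:,1]
print('pos',np.round(o["tool_pos"],4),'yang %.2f'%(np.degrees(np.arctan2(y[1],y[0]))%180),'zax',m[:,2].round(3),'open %.4f grip %.1f F'%(o["opening"],o["grip_force"]),np.round(o["contact_force"],1),'t',round(o["t"],2))
E
python3 st.py
```

```text
pos [ 0.5012 -0.1163  0.157 ] yang 95.91 zax [-0.004  0.002 -1.   ] open 0.0637 grip 0.0 F [0.1 0.7 0.8] t 2.15
```

Emit:
jog_arm:
  deltas:
    - [-0.3, [0.017, -0.014, -0.1], [0, 0, 0]]
    - [-0.3, [0.017, -0.014, -0.2], [0, 0, 0]]
    - [-0.3, [0.017, -0.014, -0.28], [0, 0, 0]]
    - [-0.3, [0.017, -0.014, -0.34], [0, 0, 0]]
    - [-0.3, [0.017, -0.014, -0.38], [0, 0, 0]]
    - [-0.3, [0.017, -0.014, -0.38], [0, 0, 0]]
    - [1, [0.017, -0.014, -0.38], [0, 0, 0]]
    - [1, [0.017, -0.014, -0.38], [0, 0, 0]]
    - [1, [0.017, -0.014, -0.38], [0, 0, 0]]
    - [1, [0.017, -0.014, -0.38], [0, 0, 0]]
    - [1, [0.017, -0.014, -0.38], [0, 0, 0]]
  squeeze: 50

```text
t: 3.07
tool_pos: [0.5111, -0.1214, 0.0093]
tool_rot: [-0.167, 3.133, -0.002]
contact_force: [-0.3, 2.2, 6.9]
opening: 0.0293
grip_force: 51.1
```

```bash
python3 st.py
```

```text
pos [ 0.5111 -0.1214  0.0093] yang 96.12 zax [ 0.004 -0.001 -1.   ] open 0.0293 grip 51.1 F [-0.3  2.2  6.9] t 3.07
```

Emit:
jog_arm:
  deltas:
    - [1, [0, 0, 0.08], [0, 0, 0]]
    - [1, [0, 0, 0.18], [0, 0, 0]]
    - [1, [0, 0, 0.28], [0, 0, 0]]
    - [1, [0.02, 0.1, 0.34], [0, 0, -0.02]]
    - [1, [0.04, 0.2, 0.35], [0, 0, -0.04]]
    - [1, [0.06, 0.3, 0.35], [0, 0, -0.06]]
    - [1, [0.07, 0.4, 0.35], [0, 0, -0.08]]
    - [1, [0.08, 0.5, 0.35], [0, 0, -0.0936]]
    - [1, [0.09, 0.6, 0.35], [0, 0, -0.0936]]
    - [1, [0.092, 0.68, 0.35], [0, 0, -0.0936]]
    - [1, [0.092, 0.71, 0.35], [0, 0, -0.0936]]
    - [1, [0.092, 0.71, 0.35], [0, 0, -0.0936]]

```text
t: 4.07
tool_pos: [0.5457, 0.1653, 0.1471]
tool_rot: [-0.288, -3.128, -0.0]
contact_force: [0.4, 0.2, -0.9]
opening: 0.0294
grip_force: 50.0
```

```bash
python3 - <<'E'
from h import *
import st
im,c=shot("wrist","w2.png"); np.savez('w2.npz',K=c[0],d=c[1],E=c[2])
E
```

```text
pos [0.5457 0.1653 0.1471] yang 79.48 zax [-0.  0. -1.] open 0.0294 grip 50.0 F [ 0.4  0.2 -0.9] t 4.07
```

View pics/w2.png

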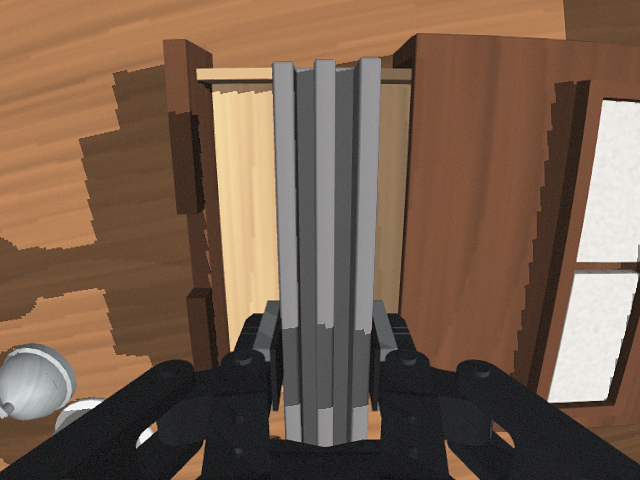

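The rack is held level over the drawer. Its far end is at row 60 (columns 273-380), and the drawer's side wall is at rows 69-82. I'll check the clearances in numbers.

```bash
python3 - <<'E'
from h import *
z=np.load('w2.npz'); c=(z['K'],z['d'],z['E']); y=np.deg2rad(79.25); B=np.array([[np.cos(y),np.sin(y)],[-np.sin(y),np.cos(y)]])
for n,u,h in [('rack end',(325,60),.170),('rack L',(273,64),.166),('rack R',(380,60),.174),('wall top inner',(240,80),.045),('wall top outer',(240,69),.045),('panel/floor',(217,200),.013),('panel/floor',(225,320),.013),('boxfront',(413,60),.072),('boxfront',(404,250),.072)]:
    print(n,(B@ray(c,[u],h)[0,:2]).round(4))
o=ctrl.get_obs()["tool_pos"]; print('tool',B@o[:2])
E
```

```text
rack end [ 0.2636 -0.4157]
rack L [ 0.2489 -0.4163]
rack R [ 0.2782 -0.4161]
wall top inner [ 0.2159 -0.4101]
wall top outer [ 0.2161 -0.4042]
panel/floor [ 0.1901 -0.4851]
panel/floor [ 0.1894 -0.5764]
boxfront [ 0.3074 -0.4025]
boxfront [ 0.3082 -0.5016]
tool [ 0.26253759 -0.50570952]
```

Emit:
jog_arm:
  deltas:
    - [1, [0.015, -0.003, 0], [0, 0, 0]]
    - [1, [0.015, -0.003, -0.07], [0, 0, 0]]
    - [1, [0.015, -0.003, -0.14], [0, 0, 0]]
    - [1, [0.015, -0.003, -0.2], [0, 0, 0]]
    - [1, [0.015, -0.003, -0.25], [0, 0, 0]]
    - [1, [0.015, -0.003, -0.28], [0, 0, 0]]
    - [1, [0.015, -0.003, -0.295], [0, 0, 0]]
    - [1, [0.015, -0.003, -0.303], [0, 0, 0]]
    - [1, [0.015, -0.003, -0.307], [0, 0, 0]]
    - [1, [0.015, -0.003, -0.307], [0, 0, 0]]

```text
t: 4.95
tool_pos: [0.5531, 0.1615, 0.0253]
tool_rot: [0.295, 3.126, 0.001]
contact_force: [-1.0, 0.2, -1.2]
opening: 0.029
grip_force: 50.0
```

```bash
python3 st.py
```

```text
pos [0.5531 0.1615 0.0253] yang 79.24 zax [ 0.002  0.    -1.   ] open 0.0290 grip 50.0 F [-1.   0.2 -1.2] t 4.95
```

Emit:
jog_arm:
  deltas:
    - [1, [0, 0, -0.004], [0, 0, 0]]
    - [1, [0, 0, -0.007], [0, 0, 0]]
    - [1, [0, 0, -0.01], [0, 0, 0]]
    - [1, [0, 0, -0.01], [0, 0, 0]]

```text
t: 5.28
tool_pos: [0.5537, 0.1612, 0.0224]
tool_rot: [0.293, 3.125, -0.001]
contact_force: [-1.7, -4.0, 6.7]
opening: 0.0288
grip_force: 52.5
```

Emit:
jog_arm:
  deltas:
    - [0.1, [0, 0, 0.003], [0, 0, 0]]
    - [0.1, [0, 0, 0.003], [0, 0, 0]]
    - [0.1, [0, 0, 0.003], [0, 0, 0]]
    - [0.1, [0, 0, 0.03], [0, 0, 0]]
    - [0.1, [0, 0, 0.09], [0, 0, 0]]
    - [0.1, [0, 0, 0.17], [0, 0, 0]]
    - [0.1, [0, 0, 0.26], [0, 0, 0]]
    - [-1, [0, 0, 0.34], [0, 0, 0]]
    - [-1, [0, -0.1, 0.38], [0, 0, 0]]

```text
t: 6.03
tool_pos: [0.5545, 0.1275, 0.178]
tool_rot: [0.283, 3.12, 0.007]
contact_force: [0.7, -0.1, 0.9]
opening: 0.0611
grip_force: 0.0
```

```bash
python3 st.py
```

```text
pos [0.5545 0.1275 0.178 ] yang 79.64 zax [ 0.009  0.004 -1.   ] open 0.0611 grip 0.0 F [ 0.7 -0.1  0.9] t 6.03
```

Emit:
jog_arm:
  deltas:
    - [-1, [-0.194, -0.95, -0.09], [0, 0, -0.15]]
    - [-1, [-0.194, -0.95, -0.09], [0, 0, -0.15]]
    - [-1, [-0.194, -0.95, -0.09], [0, 0, -0.15]]
    - [-1, [-0.194, -0.95, -0.09], [0, 0, -0.15]]
    - [-1, [-0.194, -0.95, -0.09], [0, 0, -0.15]]
    - [-1, [-0.194, -0.95, -0.09], [0, 0, -0.15]]
    - [-1, [-0.194, -0.95, -0.09], [0, 0, -0.15]]
    - [-1, [-0.194, -0.95, -0.09], [0, 0, -0.15]]
    - [-1, [-0.194, -0.95, -0.09], [0, 0, -0.15]]
    - [-1, [-0.194, -0.95, -0.09], [0, 0, -0.15]]
    - [-1, [-0.194, -0.95, -0.09], [0, 0, -0.15]]
    - [-1, [-0.194, -0.95, -0.09], [0, 0, -0.15]]

```text
t: 7.03
tool_pos: [0.4746, -0.257, 0.1359]
tool_rot: [1.018, 2.972, 0.001]
contact_force: [-0.1, 0.6, 0.5]
opening: 0.0853
grip_force: 0.0
```

```bash
python3 - <<'E'
from h import *
import st
im,c=shot("wrist","w3.png"); hsv=cv2.cvtColor(im,cv2.COLOR_BGR2HSV); 
m=((hsv[...,1]<60)&(hsv[...,2]>110)).astype(np.uint8)
for k in cv2.findContours(m,cv2.RETR_EXTERNAL,cv2.CHAIN_APPROX_NONE)[0]:
    if cv2.contourArea(k)<1500: continue
    w=ray(c,k.reshape(-1,2),.034)[:,:2].astype(np.float32); print(k.reshape(-1,2).mean(0).round(),cv2.minAreaRect(w))
E
```

```text
pos [ 0.4746 -0.257   0.1359] yang 52.18 zax [ 0.001  0.001 -1.   ] open 0.0853 grip 0.0 F [-0.1  0.6  0.5] t 7.03
[320. 343.] ((0.5278165936470032, -0.3057594895362854), (0.041590943932533264, 0.05112490430474281), 70.8340835571289)
[326. 242.] ((0.4758596420288086, -0.256422221660614), (0.062313858419656754, 0.03572048246860504), 52.1046028137207)
```

View pics/w3.png

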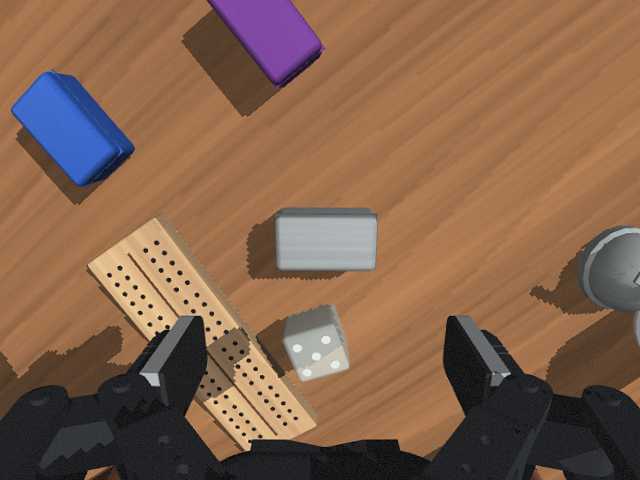

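The tin is centred at (326,240), confirmed as the plain steel one, with the die at (318,343) clear of the fingers. It measures (0.476,-0.256), 62x36 mm. Descending.

Emit:
jog_arm:
  deltas:
    - [-1, [0.003, 0.001, -0.1], [0, 0, 0]]
    - [-1, [0.003, 0.001, -0.19], [0, 0, 0]]
    - [-1, [0.003, 0.001, -0.26], [0, 0, 0]]
    - [-1, [0.003, 0.001, -0.31], [0, 0, 0]]
    - [-1, [0.003, 0.001, -0.33], [0, 0, 0]]
    - [-1, [0.003, 0.001, -0.33], [0, 0, 0]]
    - [0.3, [0.003, 0.001, -0.33], [0, 0, 0]]
    - [1, [0.003, 0.001, -0.33], [0, 0, 0]]
    - [1, [0.003, 0.001, -0.33], [0, 0, 0]]
    - [1, [0.003, 0.001, -0.33], [0, 0, 0]]
  squeeze: 50

```text
t: 7.92
tool_pos: [0.4775, -0.2575, 0.0062]
tool_rot: [1.014, 2.969, -0.001]
contact_force: [1.0, 1.9, 4.4]
opening: 0.0628
grip_force: 58.0
```

```bash
python3 st.py
```

```text
pos [ 0.4775 -0.2575  0.0062] yang 52.27 zax [ 0.004 -0.002 -1.   ] open 0.0628 grip 58.0 F [1.  1.9 4.4] t 7.92
```

Emit:
jog_arm:
  deltas:
    - [1, [0, 0, 0.08], [0, 0, 0]]
    - [1, [0, 0, 0.18], [0, 0, 0]]
    - [1, [0.01, 0.05, 0.26], [0, 0, -0.04]]
    - [1, [0.03, 0.14, 0.32], [0, 0, -0.08]]
    - [1, [0.045, 0.24, 0.35], [0, 0, -0.12]]
    - [1, [0.06, 0.34, 0.35], [0, 0, -0.16]]
    - [1, [0.08, 0.44, 0.35], [0, 0, -0.2]]
    - [1, [0.095, 0.54, 0.35], [0, 0, -0.24]]
    - [1, [0.11, 0.64, 0.35], [0, 0, -0.28]]
    - [1, [0.13, 0.74, 0.35], [0, 0, -0.32]]
    - [1, [0.145, 0.84, 0.35], [0, 0, -0.35]]
    - [1, [0.161, 0.92, 0.35], [0, 0, -0.35]]

```text
t: 8.92
tool_pos: [0.5368, 0.0957, 0.144]
tool_rot: [2.425, 1.997, 0.0]
contact_force: [0.3, -0.8, -2.8]
opening: 0.063
grip_force: 57.0
```

```bash
python3 st.py
```

```text
pos [0.5368 0.0957 0.144 ] yang 168.94 zax [ 0.001 -0.    -1.   ] open 0.0630 grip 57.0 F [ 0.3 -0.8 -2.8] t 8.92
```

Emit:
jog_arm:
  deltas:
    - [1, [0.001, 0.02, 0], [0, 0, 0.001]]
    - [1, [0.001, 0.02, 0], [0, 0, 0.001]]
    - [1, [0.001, 0.02, 0], [0, 0, 0.001]]

```text
t: 9.17
tool_pos: [0.5371, 0.1024, 0.1436]
tool_rot: [2.414, 2.01, -0.001]
contact_force: [0.1, -0.3, -2.5]
opening: 0.0629
grip_force: 57.1
```

```bash
python3 - <<'E'
from h import *
import st
im,c=shot("wrist","w4.png"); np.savez('w4.npz',K=c[0],d=c[1],E=c[2])
E
```

```text
pos [0.5371 0.1024 0.1436] yang 169.54 zax [-0.    -0.001 -1.   ] open 0.0629 grip 57.1 F [ 0.1 -0.3 -2.5] t 9.17
```

View pics/w4.png

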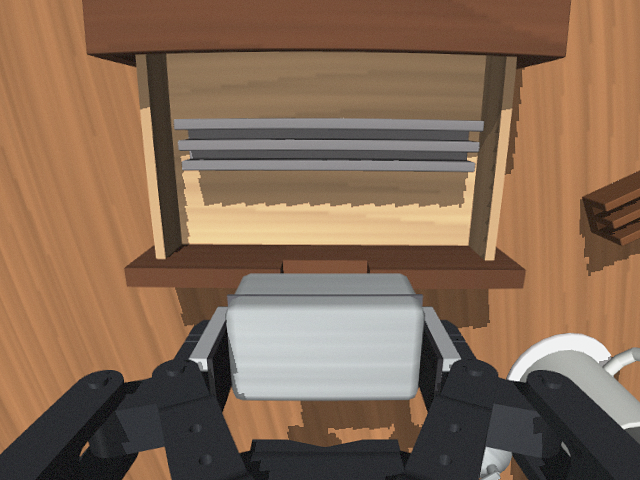

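The rack lies flat in the drawer (rows 120-170, columns 178-480). The panel's inner edge at the floor is at row 245. The tin is held over the front, with its top face at rows 305-400. Checking the numbers.

```bash
python3 - <<'E'
from h import *
z=np.load('w4.npz'); c=(z['K'],z['d'],z['E']); y=np.deg2rad(79.25); B=np.array([[np.cos(y),np.sin(y)],[-np.sin(y),np.cos(y)]])
for n,u,h in [('panel/floor',(330,245),.013),('panel top in',(200,262),.062),('panel top out',(200,270),.062),('boxfront',(330,52),.072),('rack near top 41',(330,171),.041),('rack near top 49',(330,171),.049),('rack far top 49',(330,120),.049),('rack far 41',(330,120),.041),('rackL',(176,125),.045),('rackR',(482,125),.045),('wallL in',(163,150),.045),('wallR in',(488,150),.045),('tin near',(325,399),.171),('tin far',(325,305),.171),('tinL',(228,350),.171),('tinR',(420,350),.171)]:
    print(n,(B@ray(c,[u],h)[0,:2]).round(4))
print('tool',B@ctrl.get_obs()["tool_pos"][:2])
E
```

```text
panel/floor [ 0.1904 -0.5131]
panel top in [ 0.1948 -0.4368]
panel top out [ 0.1898 -0.4363]
boxfront [ 0.3067 -0.5114]
rack near top 41 [ 0.245  -0.5123]
rack near top 49 [ 0.246  -0.5122]
rack far top 49 [ 0.2743 -0.512 ]
rack far 41 [ 0.2743 -0.5121]
rackL [ 0.2719 -0.4237]
rackR [ 0.2729 -0.5993]
wallL in [ 0.2578 -0.4148]
wallR in [ 0.2588 -0.6043]
tin near [ 0.1851 -0.5097]
tin far [ 0.2201 -0.5095]
tinL [ 0.2038 -0.4783]
tinR [ 0.2042 -0.5403]
tool [ 0.20005235 -0.50881533]
```

Emit:
jog_arm:
  deltas:
    - [1, [0.008, 0.043, 0], [0, 0, -0.0015]]
    - [1, [0.008, 0.043, 0], [0, 0, -0.0015]]
    - [1, [0.008, 0.043, 0], [0, 0, -0.0015]]
    - [1, [0.008, 0.043, -0.06], [0, 0, -0.0015]]
    - [1, [0.008, 0.043, -0.12], [0, 0, -0.0015]]
    - [1, [0.008, 0.043, -0.16], [0, 0, -0.0015]]
    - [1, [0.008, 0.043, -0.16], [0, 0, -0.0015]]

```text
t: 9.8
tool_pos: [0.5373, 0.1177, 0.0752]
tool_rot: [-2.419, -1.997, 0.011]
contact_force: [-1.1, 0.2, -2.7]
opening: 0.0632
grip_force: 56.8
```

```bash
python3 -c "
import st;o=st.o['tool_pos'];print('bx',.1865*o[0]+.9825*o[1],'by',-.9825*o[0]+.1865*o[1])"
```

```text
pos [0.5373 0.1177 0.0752] yang 169.08 zax [-0.008 -0.001 -1.   ] open 0.0632 grip 56.8 F [-1.1  0.2 -2.7] t 9.8
bx 0.21586790191805116 by -0.5059300988084556
```

Emit:
jog_arm:
  deltas:
    - [1, [0.002, 0.004, -0.04], [0, 0, 0]]
    - [1, [0.002, 0.004, -0.08], [0, 0, 0]]
    - [1, [0.002, 0.004, -0.11], [0, 0, 0]]
    - [1, [0.002, 0.004, -0.122], [0, 0, 0]]
    - [1, [0.002, 0.004, -0.128], [0, 0, 0]]
    - [1, [0.002, 0.004, -0.132], [0, 0, 0]]
    - [1, [0.002, 0.004, -0.136], [0, 0, 0]]
    - [1, [0.002, 0.004, -0.136], [0, 0, 0]]

```text
t: 10.47
tool_pos: [0.542, 0.1211, 0.026]
tool_rot: [2.421, 2.002, 0.001]
contact_force: [-0.2, -0.5, -2.4]
opening: 0.0631
grip_force: 57.0
```

```bash
python3 -c "
import st;o=st.o['tool_pos'];print('bx',.1865*o[0]+.9825*o[1],'by',-.9825*o[0]+.1865*o[1])"
```

```text
pos [0.542  0.1211 0.026 ] yang 169.17 zax [ 0.001  0.    -1.   ] open 0.0631 grip 57.0 F [-0.2 -0.5 -2.4] t 10.47
bx 0.22010409851345428 by -0.5099291352537318
```

Emit:
jog_arm:
  deltas:
    - [1, [0, -0.004, -0.005], [0, 0, 0]]
    - [1, [0, -0.004, -0.009], [0, 0, 0]]
    - [1, [0, -0.004, -0.012], [0, 0, 0]]
    - [1, [0, -0.004, -0.014], [0, 0, 0]]
    - [1, [0, -0.004, -0.016], [0, 0, 0]]

```text
t: 10.88
tool_pos: [0.5415, 0.1196, 0.0192]
tool_rot: [-2.421, -2.002, 0.0]
contact_force: [-3.4, -0.0, 4.7]
opening: 0.0631
grip_force: 57.9
```

Emit:
jog_arm:
  deltas:
    - [-0.8, [0, 0, 0], [0, 0, 0]]
    - [-0.8, [0, 0, 0], [0, 0, 0]]
    - [-0.8, [0, 0, 0.002], [0, 0, 0]]
    - [-0.8, [0, 0, 0.04], [0, 0, 0]]
    - [-0.8, [0, 0, 0.1], [0, 0, 0]]
    - [-0.8, [0, 0, 0.18], [0, 0, 0]]
    - [-0.8, [0, 0, 0.26], [0, 0, 0]]
    - [0, [0, -0.08, 0.3], [0, 0, 0]]
    - [1, [-0.02, -0.18, 0.3], [0, 0, 0]]
    - [1, [-0.03, -0.24, 0.3], [0, 0, 0]]
    - [1, [-0.03, -0.24, 0.3], [0, 0, 0]]
    - [1, [-0.03, -0.24, 0.3], [0, 0, 0]]

```text
t: 11.88
tool_pos: [0.5295, 0.0226, 0.1393]
tool_rot: [2.423, 1.999, 0.001]
contact_force: [0.1, 1.2, -0.2]
opening: 0.016
grip_force: 0.0
```

```bash
python3 - <<'E'
from h import *
import st
o=st.o['tool_pos'];print('bx',.1865*o[0]+.9825*o[1],'by',-.9825*o[0]+.1865*o[1])
im,c=shot("wrist","w5.png"); np.savez('w5.npz',K=c[0],d=c[1],E=c[2])
E
```

```text
pos [0.5295 0.0226 0.1393] yang 169.03 zax [ 0.001  0.    -1.   ] open 0.0160 grip 0.0 F [ 0.1  1.2 -0.2] t 11.88
bx 0.1209569829921403 by -0.5160602919159436
```

View pics/w5.png

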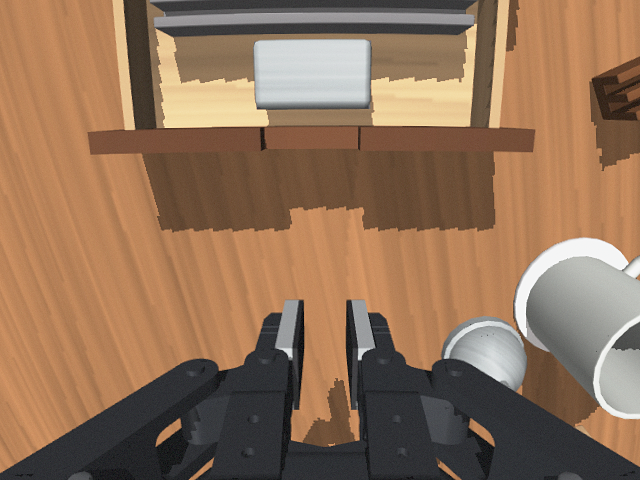

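The tin lies flat in front of the rack (tin at rows 40-108, rack above it), with a gap between them and clear of the walls. Next I'll lower the closed fingers in front of the panel and push.

Emit:
jog_arm:
  deltas:
    - [1, [-0.003, 0.062, -0.05], [0, 0, 0]]
    - [1, [-0.003, 0.062, -0.12], [0, 0, 0]]
    - [1, [-0.003, 0.062, -0.2], [0, 0, 0]]
    - [1, [-0.003, 0.062, -0.26], [0, 0, 0]]
    - [1, [-0.003, 0.062, -0.28], [0, 0, 0]]
    - [1, [-0.003, 0.062, -0.28], [0, 0, 0]]
    - [1, [-0.001, 0.072, -0.28], [0, 0, 0]]
    - [1, [0.001, 0.082, -0.28], [0, 0, 0]]
    - [1, [0.003, 0.092, -0.28], [0, 0, 0]]
    - [1, [0.005, 0.102, -0.28], [0, 0, 0]]
    - [1, [0.007, 0.114, -0.28], [0, 0, 0]]
    - [1, [0.01, 0.13, -0.28], [0, 0, 0]]

```text
t: 12.93
tool_pos: [0.5343, 0.0756, 0.0279]
tool_rot: [2.42, 2.001, 0.001]
contact_force: [-0.9, -2.3, 1.3]
opening: -0.0003
grip_force: 0.9
```

```bash
cat >> st.py <<'E'
p=o['tool_pos'];print('bx %.4f by %.4f'%(.1865*p[0]+.9825*p[1],-.9825*p[0]+.1865*p[1]))
E
python3 st.py
```

```text
pos [0.5343 0.0756 0.0279] yang 169.18 zax [ 0.002 -0.001 -1.   ] open -0.0003 grip 0.9 F [-0.9 -2.3  1.3] t 12.93
bx 0.1739 by -0.5108
```

Emit:
jog_arm:
  deltas:
    - [1, [0.004, 0.02, 0], [0, 0, 0]]
    - [1, [0.008, 0.042, 0], [0, 0, 0]]
    - [1, [0.013, 0.066, 0], [0, 0, 0]]
    - [1, [0.017, 0.09, 0], [0, 0, 0]]
    - [1, [0.022, 0.114, 0], [0, 0, 0]]
    - [1, [0.026, 0.138, 0], [0, 0, 0]]
    - [1, [0.031, 0.162, 0], [0, 0, 0]]
    - [1, [0.035, 0.184, 0], [0, 0, 0]]
    - [1, [0.039, 0.204, 0], [0, 0, 0]]
    - [1, [0.043, 0.224, 0], [0, 0, 0]]
    - [1, [0.046, 0.242, 0], [0, 0, 0]]
    - [1, [0.049, 0.258, 0], [0, 0, 0]]

```text
t: 13.93
tool_pos: [0.5531, 0.1795, 0.0268]
tool_rot: [-2.421, -2.002, 0.0]
contact_force: [0.1, -1.4, -0.5]
opening: 0.0001
grip_force: 0.9
```

Emit:
jog_arm:
  deltas:
    - [1, [0.002, 0.01, 0], [0, 0, 0]]
    - [1, [0.004, 0.02, 0], [0, 0, 0]]
    - [1, [0.006, 0.028, 0], [0, 0, 0]]
    - [1, [0.007, 0.034, 0], [0, 0, 0]]

```text
t: 14.27
tool_pos: [0.5541, 0.1853, 0.0269]
tool_rot: [2.411, 2.0, -0.026]
contact_force: [-10.7, -35.4, 15.3]
opening: -0.0001
grip_force: 18.3
```

```bash
python3 st.py
```

```text
pos [0.5541 0.1853 0.0269] yang 169.33 zax [-0.007 -0.017 -1.   ] open -0.0001 grip 18.3 F [-10.7 -35.4  15.3] t 14.27
bx 0.2854 by -0.5099
```

Emit:
jog_arm:
  deltas:
    - [1, [-0.006, -0.03, 0], [0, 0, 0]]
    - [1, [-0.015, -0.08, 0], [0, 0, 0]]
    - [1, [-0.02, -0.1, 0.08], [0, 0, 0]]
    - [1, [-0.03, -0.15, 0.17], [0, 0, 0]]
    - [1, [-0.03, -0.15, 0.27], [0, 0, 0]]
    - [1, [-0.03, -0.15, 0.35], [0, 0, 0]]
    - [1, [-0.03, -0.15, 0.37], [0, 0, 0]]
    - [1, [-0.03, -0.15, 0.37], [0, 0, 0]]

```text
t: 14.93
tool_pos: [0.5461, 0.1328, 0.1792]
tool_rot: [2.419, 1.999, 0.011]
contact_force: [0.3, 0.3, -0.1]
opening: -0.0004
grip_force: 0.0
```

```bash
python3 - <<'E'
from h import *
import st
im,c=shot("wrist","w6.png"); np.savez('w6.npz',K=c[0],d=c[1],E=c[2])
y=np.deg2rad(79.25); B=np.array([[np.cos(y),np.sin(y)],[-np.sin(y),np.cos(y)]])
g=cv2.cvtColor(im,cv2.COLOR_RGB2GRAY).astype(np.float32)
# profiles along bx at by=-.510 (notch), -.45, -.57 : where are the strong gradients, at z .062/.072
Bi=B.T
for by in(-.44,-.57):
    bxs=np.arange(.20,.40,.0005)
    P=np.c_[(Bi@np.c_[bxs,np.full(len(bxs),by)].T).T,np.full(len(bxs),.062)]
    u=proj(c,P).astype(np.float32); v=cv2.remap(cv2.GaussianBlur(g,(0,0),1),u[:,0].reshape(1,-1),u[:,1].reshape(1,-1),cv2.INTER_LINEAR)[0]
    d=np.gradient(v); idx=[i for i in range(1,len(d)-1) if abs(d[i])>=abs(d[i-1]) and abs(d[i])>abs(d[i+1]) and abs(d[i])>2]
    print(by,[(round(bxs[i],4),round(float(d[i]),1),tuple(u[i].round().astype(int)), round(float((B@ray(c,[u[i]],.072)[0,:2])[0]),4)) for i in idx])
E
```

```text
pos [0.5461 0.1328 0.1792] yang 169.16 zax [ 0.007  0.002 -1.   ] open -0.0004 grip 0.0 F [ 0.3  0.3 -0.1] t 14.93
bx 0.2324 by -0.5117
-0.44 [(np.float64(0.251), -13.2, (np.int64(211), np.int64(209)), 0.2531), (np.float64(0.296), 2.9, (np.int64(206), np.int64(138)), 0.2964), (np.float64(0.2995), -11.1, (np.int64(206), np.int64(132)), 0.2998), (np.float64(0.3085), 10.6, (np.int64(205), np.int64(117)), 0.3084), (np.float64(0.3525), 2.2, (np.int64(200), np.int64(41)), 0.3507), (np.float64(0.3755), -48.9, (np.int64(198), np.int64(0)), 0.3729)]
-0.57 [(np.float64(0.249), -13.6, (np.int64(412), np.int64(212)), 0.2512), (np.float64(0.299), -9.8, (np.int64(416), np.int64(132)), 0.2993), (np.float64(0.309), 10.9, (np.int64(417), np.int64(116)), 0.3089), (np.float64(0.334), 2.4, (np.int64(419), np.int64(73)), 0.333), (np.float64(0.375), -51.2, (np.int64(422), np.int64(0)), 0.3724)]
```

The panel now overlaps the box front: its outer face is at bx 0.296 and its inner face at the box front, 0.308. It stopped hard under 37 N, so the drawer is home. Now the board.

Emit:
jog_arm:
  deltas:
    - [-1, [-0.12, -0.95, 0], [0, 0, 0.53]]
    - [-1, [-0.12, -0.95, 0], [0, 0, 0.53]]
    - [-1, [-0.12, -0.95, 0], [0, 0, 0.53]]
    - [-1, [-0.12, -0.95, 0], [0, 0, 0.53]]
    - [-1, [-0.12, -0.95, 0], [0, 0, 0.53]]
    - [-1, [-0.12, -0.95, 0], [0, 0, 0.53]]
    - [-1, [-0.12, -0.95, 0], [0, 0, 0.53]]
    - [-1, [-0.12, -0.95, 0], [0, 0, 0.53]]
    - [-1, [-0.12, -0.95, 0], [0, 0, 0.53]]
    - [-1, [-0.12, -0.95, 0], [0, 0, 0.53]]
    - [-1, [-0.12, -0.95, 0], [0, 0, 0.53]]
    - [-1, [-0.12, -0.95, 0], [0, 0, 0.53]]

```text
t: 15.98
tool_pos: [0.4939, -0.2491, 0.1712]
tool_rot: [-0.579, -3.083, -0.004]
contact_force: [-0.4, 0.5, -0.7]
opening: 0.0856
grip_force: 0.0
```

```bash
python3 st.py
```

```text
pos [ 0.4939 -0.2491  0.1712] yang 68.73 zax [-0.005  0.003 -1.   ] open 0.0856 grip 0.0 F [-0.4  0.5 -0.7] t 15.98
bx -0.1526 by -0.5317
```

Emit:
jog_arm:
  deltas:
    - [-1, [-0.044, -0.32, 0.0], [0, 0, 0.086]]
    - [-1, [-0.044, -0.32, 0.0], [0, 0, 0.086]]
    - [-1, [-0.044, -0.32, 0.0], [0, 0, 0.086]]
    - [-1, [-0.044, -0.32, 0.0], [0, 0, 0.086]]
    - [-1, [-0.044, -0.32, 0.0], [0, 0, 0.086]]
    - [-1, [-0.044, -0.32, 0.0], [0, 0, 0.086]]

```text
t: 16.48
tool_pos: [0.4774, -0.3744, 0.172]
tool_rot: [-0.164, -3.134, -0.006]
contact_force: [-0.2, 0.5, 0.7]
opening: 0.0852
grip_force: 0.0
```

```bash
python3 - <<'E'
from h import *
import st
im,c=shot("wrist","w7.png"); np.savez('w7.npz',K=c[0],d=c[1],E=c[2])
hsv=cv2.cvtColor(im,cv2.COLOR_RGB2HSV); print(proj(c,[[.4912,-.378,.016]]))
u=proj(c,[[.46,-.365,.016]])[0].round().astype(int); print(u,hsv[u[1],u[0]])
m=((hsv[...,0]>11)&(hsv[...,0]<30)&(hsv[...,2]>150)&(hsv[...,1]<150)).astype(np.uint8); m=cv2.morphologyEx(m,cv2.MORPH_CLOSE,np.ones((7,7)))
for k in cv2.findContours(m,cv2.RETR_EXTERNAL,cv2.CHAIN_APPROX_NONE)[0]:
    if cv2.contourArea(k)<4000: continue
    w=ray(c,k.reshape(-1,2),.016)[:,:2].astype(np.float32); print(k.reshape(-1,2).min(0),k.reshape(-1,2).max(0),cv2.minAreaRect(w))
E
```

```text
pos [ 0.4774 -0.3744  0.172 ] yang 84.02 zax [-0.003  0.004 -1.   ] open 0.0852 grip 0.0 F [-0.2  0.5  0.7] t 16.48
bx -0.2788 by -0.5388
[[321.51310899 240.03041661]]
[335 198] [ 16  94 135]
[0 0] [639 460] ((0.5096515417098999, -0.3802458643913269), (0.5472267866134644, 0.39121201634407043), 83.96742248535156)
```

```bash
python3 - <<'E'
from edges import *
z=np.load('w7.npz'); c=(z['K'],z['d'],z['E'])
im=cv2.imread('pics/w7.png'); g=im[...,0].astype(np.float32)
a=np.deg2rad(-5.4); U=np.array([np.cos(a),np.sin(a)]); N=np.array([-U[1],U[0]]); C=np.array([.4912,-.378])
X=lambda s,t:proj(c,[[*(C+s*U+t*N),.016]])[0]
for n,p,q in [('W+',X(-.09,.032),X(.05,.032)),('W-',X(-.09,-.032),X(.05,-.032)),('L-',X(-.1,-.032),X(-.1,.032)),('L+',X(.1,-.032),X(.1,.032))]:
    e,k=edge(g,p,q,12); w=ray(c,e,.016)[:,:2]; m=w.mean(0); d=np.linalg.svd(w-m)[2][0]
    print(n,p.round(),q.round(),k,'ang %.2f'%(np.degrees(np.arctan2(d[1],d[0]))),'s %.4f t %.4f'%((m-C)@U,(m-C)@N))
E
```

```text
W+ [366. 116.] [363. 300.] 40 ang -5.53 s -0.0234 t 0.0303
W- [274. 117.] [282. 301.] 30 ang -5.44 s -0.0225 t -0.0330
L- [274. 102.] [366. 101.] 40 ang 83.93 s -0.0988 t 0.0000
L+ [285. 356.] [361. 355.] 39 ang -94.79 s 0.1006 t 0.0000
```

Emit:
jog_arm:
  deltas:
    - [-1, [0, -0.009, -0.1], [0, 0, 0.003]]
    - [-1, [0, -0.009, -0.2], [0, 0, 0.003]]
    - [-1, [0, -0.009, -0.29], [0, 0, 0.003]]
    - [-1, [0, -0.009, -0.36], [0, 0, 0.003]]
    - [-1, [0, -0.009, -0.4], [0, 0, 0.003]]
    - [-1, [0, -0.009, -0.42], [0, 0, 0.003]]
    - [-1, [0, -0.009, -0.425], [0, 0, 0.003]]
    - [-1, [0, -0.009, -0.425], [0, 0, 0.003]]

```text
t: 17.2
tool_pos: [0.4787, -0.3782, 0.0049]
tool_rot: [-0.146, -3.138, -0.001]
contact_force: [0.3, 0.6, 0.7]
opening: 0.0853
grip_force: 0.0
```

```bash
python3 st.py
```

```text
pos [ 0.4787 -0.3782  0.0049] yang 84.69 zax [-0.  0. -1.] open 0.0853 grip 0.0 F [0.3 0.6 0.7] t 17.2
bx -0.2824 by -0.5408
```

Emit:
jog_arm:
  deltas:
    - [-1, [0, 0, -0.01], [0, 0, 0]]
    - [-1, [0, 0, -0.018], [0, 0, 0]]
    - [-1, [0, 0, -0.02], [0, 0, 0]]
    - [1, [0, 0, -0.02], [0, 0, 0]]
    - [1, [0, 0, -0.02], [0, 0, 0]]
    - [1, [0, 0, -0.02], [0, 0, 0]]
    - [1, [0, 0, -0.02], [0, 0, 0]]
  squeeze: 60

```text
t: 17.78
tool_pos: [0.4788, -0.3799, -0.0021]
tool_rot: [0.148, 3.137, -0.002]
contact_force: [-0.1, -0.4, 3.7]
opening: 0.0624
grip_force: 68.1
```

```bash
python3 st.py
```

```text
pos [ 0.4788 -0.3799 -0.0021] yang 84.61 zax [ 0.001 -0.001 -1.   ] open 0.0624 grip 68.1 F [-0.1 -0.4  3.7] t 17.78
bx -0.2840 by -0.5413
```

Emit:
jog_arm:
  deltas:
    - [1, [0, 0, 0.05], [0, 0, 0]]
    - [1, [0, 0, 0.13], [0, 0, 0]]
    - [1, [0, 0, 0.22], [0, 0, 0]]
    - [1, [0.01, 0.06, 0.31], [0, 0, 0]]
    - [1, [0.02, 0.15, 0.37], [0, 0, 0]]
    - [1, [0.04, 0.25, 0.41], [0, 0, -0.01]]
    - [1, [0.06, 0.35, 0.42], [0, 0, -0.02]]
    - [1, [0.08, 0.45, 0.42], [0, 0, -0.03]]
    - [1, [0.1, 0.55, 0.42], [0, 0, -0.03]]
    - [1, [0.12, 0.65, 0.42], [0, 0, -0.03]]
    - [1, [0.13, 0.75, 0.42], [0, 0, -0.03]]
    - [1, [0.14, 0.85, 0.42], [0, 0, -0.03]]

```text
t: 18.78
tool_pos: [0.5337, -0.0371, 0.1644]
tool_rot: [-0.295, -3.127, -0.0]
contact_force: [1.1, 0.1, -0.6]
opening: 0.0623
grip_force: 67.7
```

```bash
python3 st.py
```

```text
pos [ 0.5337 -0.0371  0.1644] yang 79.21 zax [-0.001  0.    -1.   ] open 0.0623 grip 67.7 F [ 1.1  0.1 -0.6] t 18.78
bx 0.0631 by -0.5313
```

Emit:
jog_arm:
  deltas:
    - [1, [0.01, 0.1, 0], [0, 0, 0]]
    - [1, [0.02, 0.2, 0], [0, 0, 0]]
    - [1, [0.03, 0.3, 0], [0, 0, 0]]
    - [1, [0.04, 0.4, 0], [0, 0, 0]]
    - [1, [0.05, 0.5, 0], [0, 0, 0]]
    - [1, [0.06, 0.6, 0], [0, 0, 0]]
    - [1, [0.065, 0.69, 0], [0, 0, 0]]
    - [1, [0.07, 0.77, 0], [0, 0, 0]]
    - [1, [0.075, 0.83, 0], [0, 0, 0]]
    - [1, [0.08, 0.87, 0], [0, 0, 0]]
    - [1, [0.08, 0.885, 0], [0, 0, 0]]
    - [1, [0.08, 0.885, 0], [0, 0, 0]]

```text
t: 19.78
tool_pos: [0.566, 0.3152, 0.1643]
tool_rot: [-0.293, -3.127, 0.001]
contact_force: [-0.7, 0.3, -1.0]
opening: 0.0626
grip_force: 67.7
```

```bash
python3 - <<'E'
from edges import *
import st
for n in("wrist","top","scene"):
    im,c=shot(n,n+"8.png"); np.savez(n+'8.npz',K=c[0],d=c[1],E=c[2])
    if n=="wrist": o=np.array(ctrl.get_obs()["tool_pos"])
z=np.load('wrist8.npz'); c=(z['K'],z['d'],z['E'])
im=cv2.imread('pics/wrist8.png'); g=im[...,0].astype(np.float32)
y=np.deg2rad(79.25); X=np.array([np.cos(y),np.sin(y)]); Y=np.array([-X[1],X[0]])
h=o[2]+.0021+.016; C=o[:2]-.0133*Y
P=lambda C,a,b,h:proj(c,[[*(C+a*X+b*Y),h]])[0]
def rep(n,C,h,e):
    for k,(a,b,a2,b2) in e.items():
        p,q=P(C,a,b,h),P(C,a2,b2,h); ee,m=edge(g,p,q,9); w=ray(c,ee,h)[:,:2]; mm=w.mean(0)-C
        d=np.linalg.svd(w-w.mean(0))[2][0]; print(n,k,p.round(),q.round(),m,'X %.4f Y %.4f'%(mm@X,mm@Y),'ang %.2f'%(np.degrees(np.arctan2(d[1],d[0]))%180))
print('board ctr pred',C,h)
rep('board',C,h,{'X-':(-.032,.02,-.032,.1),'X+':(.032,.02,.032,.1),'Y+':(-.032,.1,.032,.1),'Y-':(-.032,-.1,.032,-.1)})
W=np.array([.5791,.3240])
rep('box',W,.072,{'front':(-.1175+.0005,-.1,-.1175+.0005,.1),'Y+':(-.11,.12,-.04,.12),'Y-':(-.11,-.12,-.04,-.12),'back':(.0575,0.0,.0575,.11)})
E
```

```text
pos [0.566  0.3152 0.1643] yang 79.29 zax [-0.001 -0.001 -1.   ] open 0.0626 grip 67.7 F [-0.7  0.3 -1. ] t 19.78
bx 0.4153 by -0.4973
board ctr pred [0.57915512 0.31171654] 0.1824723318017168
board X- [229. 326.] [211.  75.] 40 X -0.0311 Y 0.0626 ang 169.51
board X+ [416. 326.] [434.  75.] 40 X 0.0325 Y 0.0625 ang 169.49
board Y+ [211.  75.] [434.  75.] 40 X 0.0000 Y 0.0998 ang 79.36
board Y- [252. 560.] [394. 560.] 40 X 0.0000 Y -0.0934 ang 79.25
box front [173. 399.] [134.  94.] 15 X -0.1185 Y 0.0024 ang 168.55
box Y+ [143.  55.] [271.  52.] 40 X -0.0747 Y 0.1192 ang 79.34
box Y- [186. 423.] [284. 425.] 19 X -0.0765 Y -0.1208 ang 79.06
box back [438. 265.] [452.  73.] 24 X 0.0566 Y 0.0550 ang 169.26
```

Emit:
jog_arm:
  deltas:
    - [1, [0.001, 0.02, 0], [0, 0, -0.001]]
    - [1, [0.001, 0.027, -0.03], [0, 0, -0.001]]
    - [1, [0.001, 0.027, -0.07], [0, 0, -0.001]]
    - [1, [0.001, 0.027, -0.11], [0, 0, -0.001]]
    - [1, [0.001, 0.027, -0.14], [0, 0, -0.001]]
    - [1, [0.001, 0.027, -0.15], [0, 0, -0.001]]
    - [1, [0.001, 0.027, -0.15], [0, 0, -0.001]]
    - [1, [0.001, 0.027, -0.15], [0, 0, -0.001]]

```text
t: 20.6
tool_pos: [0.5668, 0.3255, 0.1049]
tool_rot: [0.3, 3.127, 0.0]
contact_force: [1.2, 0.1, -1.3]
opening: 0.0625
grip_force: 67.7
```

```bash
cat > bm.py <<'E'
from edges import *
import st
im,c=shot("wrist","bm.png"); o=np.array(ctrl.get_obs()["tool_pos"])
g=im[...,2].astype(np.float32)
y=np.deg2rad(79.25); X=np.array([np.cos(y),np.sin(y)]); Y=np.array([-X[1],X[0]])
P=lambda C,a,b,h:proj(c,[[*(C+a*X+b*Y),h]])[0]
W=.4258*X-.5093*Y
def rep(n,C,h,e):
    for k,(a,b,a2,b2) in e.items():
        p,q=P(C,a,b,h),P(C,a2,b2,h); ee,m=edge(g,p,q,7); w=ray(c,ee,h)[:,:2]; mm=w.mean(0)-W
        d=np.linalg.svd(w-w.mean(0))[2][0]; print(n,k,p.round(),q.round(),m,'X %.4f Y %.4f'%(mm@X,mm@Y),'ang %.2f'%(np.degrees(np.arctan2(d[1],d[0]))%180))
h=o[2]+.0021+.016; C=o[:2]-.0135*Y
rep('board',C,h,{'X-':(-.032,.03,-.032,.1),'X+':(.032,.03,.032,.1),'Y+':(-.032,.1,.032,.1)})
rep('box',W,.072,{'front':(-.1175,-.1,-.1175,.1),'Y+':(-.11,.12,-.04,.12),'Y-':(-.11,-.12,-.04,-.12),'back':(.0575,0.03,.0575,.11)})
rep('rim',W,.084,{'L':(-.032,.03,-.032,.1),'Y+':(-.032,.1,.032,.1)})
E
python3 bm.py
```

```text
pos [0.5668 0.3255 0.1049] yang 79.03 zax [ 0.  0. -1.] open 0.0625 grip 67.7 F [ 1.2  0.1 -1.3] t 20.6
bx 0.4255 by -0.4962
board X- [230. 301.] [214.  76.] 40 X -0.0320 Y 0.0662 ang 169.26
board X+ [423. 300.] [437.  75.] 40 X 0.0312 Y 0.0662 ang 169.14
board Y+ [214.  76.] [437.  75.] 40 X 0.0000 Y 0.0993 ang 79.15
box front [121. 467.] [48. 94.] 27 X -0.1177 Y 0.0195 ang 169.02
box Y+ [59. 44.] [224.  35.] 40 X -0.0742 Y 0.1199 ang 79.17
box Y- [140. 493.] [257. 498.] 40 X -0.0737 Y -0.1143 ang 79.12
box back [453. 250.] [467.  61.] 30 X 0.0571 Y 0.0697 ang 169.37
rim L [250. 260.] [241.  84.] 13 X -0.0317 Y 0.0614 ang 169.41
rim Y+ [241.  84.] [410.  84.] 40 X -0.0000 Y 0.1021 ang 79.21
```

Emit:
jog_arm:
  deltas:
    - [1, [-0.001, 0, -0.015], [0, 0, 0]]
    - [1, [-0.001, 0, -0.03], [0, 0, 0]]
    - [1, [-0.001, 0, -0.042], [0, 0, 0]]
    - [1, [-0.001, 0, -0.048], [0, 0, 0]]
    - [1, [-0.001, 0, -0.052], [0, 0, 0]]
    - [1, [-0.001, 0, -0.055], [0, 0, 0]]
    - [1, [-0.001, 0, -0.055], [0, 0, 0]]

```text
t: 21.23
tool_pos: [0.5661, 0.3255, 0.0826]
tool_rot: [-0.3, -3.127, 0.0]
contact_force: [0.2, -0.2, -1.6]
opening: 0.0625
grip_force: 67.7
```

```bash
python3 bm.py
```

```text
pos [0.5661 0.3255 0.0826] yang 79.04 zax [-0. -0. -1.] open 0.0625 grip 67.7 F [ 0.2 -0.2 -1.6] t 21.23
bx 0.4254 by -0.4955
board X- [229. 300.] [213.  76.] 40 X -0.0323 Y 0.0671 ang 169.30
board X+ [422. 299.] [436.  75.] 40 X 0.0312 Y 0.0671 ang 169.13
board Y+ [213.  76.] [436.  75.] 40 X -0.0003 Y 0.1000 ang 79.18
box front [104. 500.] [13. 94.] 13 X -0.1172 Y 0.0218 ang 169.57
box Y+ [24. 37.] [210.  25.] 40 X -0.0739 Y 0.1198 ang 79.04
box Y- [125. 527.] [252. 533.] 40 X -0.0735 Y -0.1143 ang 79.07
box back [469. 269.] [488.  55.] 31 X 0.0570 Y 0.0688 ang 169.30
rim L [240. 281.] [228.  81.] 13 X -0.0309 Y 0.0568 ang 168.87
rim Y+ [228.  81.] [424.  80.] 40 X -0.0000 Y 0.1017 ang 79.26
```

Emit:
jog_arm:
  deltas:
    - [1, [0, 0, -0.002], [0, 0, 0]]
    - [1, [0, 0, -0.004], [0, 0, 0]]
    - [1, [0, 0, -0.005], [0, 0, 0]]
    - [1, [0, 0, -0.005], [0, 0, 0]]

```text
t: 21.62
tool_pos: [0.5666, 0.3257, 0.0819]
tool_rot: [0.3, 3.127, 0.0]
contact_force: [-2.2, -0.6, 3.3]
opening: 0.0624
grip_force: 68.2
```

Contact: the force went from -1.6 to +3.3 N. Releasing and rising.

Emit:
jog_arm:
  deltas:
    - [-0.7, [0, 0, 0], [0, 0, 0]]
    - [-0.8, [0, 0, 0], [0, 0, 0]]
    - [-1, [0, 0, 0.001], [0, 0, 0]]
    - [-1, [0, 0, 0.005], [0, 0, 0]]
    - [-1, [0, 0, 0.04], [0, 0, 0]]
    - [-1, [0, 0, 0.1], [0, 0, 0]]
    - [-1, [0, 0, 0.18], [0, 0, 0]]
    - [-1, [0, 0, 0.27], [0, 0, 0]]
    - [-1, [0, 0, 0.36], [0, 0, 0]]
    - [-1, [0, 0, 0.44], [0, 0, 0]]
    - [-1, [-0.03, -0.03, 0.48], [0, 0, 0]]
    - [-1, [-0.06, -0.06, 0.5], [0, 0, 0]]

```text
t: 22.62
tool_pos: [0.5436, 0.3022, 0.2872]
tool_rot: [0.298, 3.12, 0.006]
contact_force: [-0.0, -1.0, -0.3]
opening: 0.0855
grip_force: 0.0
```

```bash
python3 - <<'E'
from edges import *
import st
im,c=shot("wrist","w9.png"); im2,c2=shot("scene","s9.png")
g=im[...,2].astype(np.float32)
y=np.deg2rad(79.25); X=np.array([np.cos(y),np.sin(y)]); Y=np.array([-X[1],X[0]]); W=.4258*X-.5093*Y
P=lambda C,a,b,h:proj(c,[[*(C+a*X+b*Y),h]])[0]
for n,h,e in [('board',.1,{'X-':(-.032,-.09,-.032,.1),'X+':(.032,-.09,.032,.1),'Y+':(-.032,.1,.032,.1),'Y-':(-.032,-.1,.032,-.1)}),('box',.072,{'back':(.0575,-.1,.0575,.11),'Y+':(-.11,.12,-.04,.12),'Y-':(-.11,-.12,-.04,-.12),'front':(-.1175,-.1,-.1175,.1)})]:
    for k,(a,b,a2,b2) in e.items():
        p,q=P(W,a,b,h),P(W,a2,b2,h); ee,m=edge(g,p,q,6); w=ray(c,ee,h)[:,:2]; mm=w.mean(0)-W
        d=np.linalg.svd(w-w.mean(0))[2][0]; print(n,k,p.round(),q.round(),m,'X %.4f Y %.4f'%(mm@X,mm@Y),'ang %.2f'%(np.degrees(np.arctan2(d[1],d[0]))%180))
out=np.hstack([cv2.resize(im,(400,300)),cv2.resize(im2,(400,300))])
s=cv2.resize(im2[210:370,320:533],(400,300),interpolation=cv2.INTER_CUBIC); t=np.array(ctrl.get_image("top")); t=cv2.resize(t[180:330,140:480],(400,300))
cv2.imwrite('pics/final.png',np.vstack([out,np.hstack([s,t])])[...,::-1])
E
```

```text
pos [0.5436 0.3022 0.2872] yang 79.07 zax [ 0.008  0.003 -1.   ] open 0.0855 grip 0.0 F [-0.  -1.  -0.3] t 22.62
bx 0.3983 by -0.4778
board X- [319. 341.] [318. 124.] 40 X -0.0319 Y 0.0109 ang 169.24
board X+ [390. 341.] [400. 124.] 40 X 0.0316 Y 0.0109 ang 169.09
board Y+ [318. 124.] [400. 124.] 40 X -0.0001 Y 0.0997 ang 79.30
board Y- [320. 351.] [389. 350.] 40 X -0.0001 Y -0.0998 ang 78.70
box back [411. 335.] [425. 111.] 27 X 0.0571 Y -0.0003 ang 169.30
box Y+ [224. 100.] [308.  99.] 40 X -0.0749 Y 0.1201 ang 79.94
box Y- [242. 353.] [312. 353.] 40 X -0.0749 Y -0.1200 ang 79.10
box front [233. 335.] [217. 124.] 40 X -0.1174 Y 0.0060 ang 169.30
```

View pics/final.png

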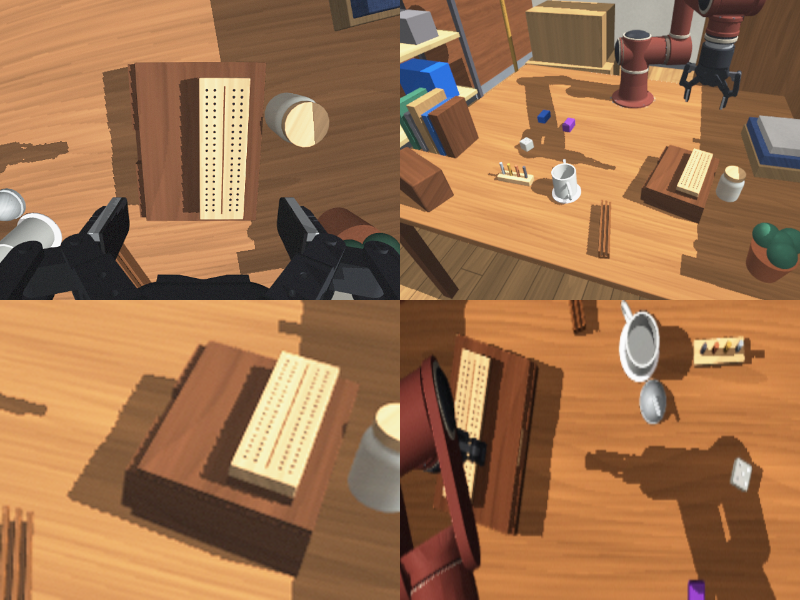

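The board lies flush on the rim (edges within about 0.5 mm), the drawer is home, and the bystanders and look-alikes are in place. Handing in.

```bash
python3 -c "
from station import ctrl
print(ctrl.finish_job())"
```

```text
the job is handed in; nothing more can be done
None
```

I handed the job in at about 23 s: the rack and tin lie side by side in the drawer, the drawer is fully home, and the board lies flush on the card well (edges measured within about 0.5 mm).

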